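Find the rattling parts case

ROBOT

A 7-joint arm with a two-finger parallel gripper is mounted at the origin on a cart in front of the work surface, level with it; the furniture and walls round the work are solid. World frame = base frame: x ahead of the robot, y to its left, z up, the work surface at z = 0. Lengths are in mm, angles in rad, forces in N, time in s.
With the tool pointing down it reaches from about 425 to 825 mm from the base axis. Payload 3.6 kg.
Tool frame: the origin (TCP) lies at the very end of the fingers, on their centre line; the grasp point (between the pads) lies 19 mm behind it; z points along the fingers, y is the line along which they close (so a half turn about z gives the same grasp; the last joint's range is limited). The gripper opens to 85 mm and grips with 20 to 120 N. Pads are 22 mm wide; open, the fingers measure 114 mm over their backs; the gripper's body (76 mm by 85 mm) begins 54 mm behind the grasp point. The pads swing forward as they close: fully open they stand 13 mm farther back than shut.
Start: joints at [1.22, 0.615, -0.013, 1.423, 0.008, 1.103, -0.04], TCP at [206.822, -616.188, 231.297] pointing down, gripper open.
Joint ranges: [-3.12, 3.12], [-0.3, 2.06], [-1.34, 1.32], [0.26, 2.42], [-1.36, 4.5], [0.01, 1.98], [-2.84, 2.84]. Speed limits (rad/s): [2.79, 2.79, 3.14, 3.14, 3.14, 3.14, 3.14].

INTERFACE

Orientations are given as a unit quaternion [w, x, y, z].
In Python, from rig import status, viewer, arm gives the robot as it stands.
- The arm moves only by the shell command python3 -m creep 'ROWS' [FORCE]. ROWS is JSON, a list of rows, each an object of numbers: "tx", "ty", "tz": the shift along the world's x, y, z in mm; "rx", "ry", "rz": the turn, a rotation vector about the world's x, y, z in rad; "gripper": the opening in per cent of the stroke, from 0 (shut) to 100 (fully open). A call has 1 to 5 rows; each row shifts and turns the commanded pose from where the row before left it; what a row does not reach is not made up. A row lasts 1/8 s, in which the tool goes at most 62.5 mm and 10.7 degrees, less where a joint would pass 70% of its speed; a pose out of reach is approached as far as the arm can. A call is refused whole if a number of a shift passes 62.5 or a number of a turn 0.188, either way. A call with a gripper value outside its range is refused whole. The fingers move at their own pace and stop on an object; FORCE is the grip in N (left out, the last holds). Time passes only in rows, so rows that do not move let the fingers close. It gives the time, the measured TCP pose, the force, the opening and the grip force at its end, in the units of the state.
- status.state(): the state, without advancing time (a new reading comes with each control period).
- viewer.get_image(name): name is "scene" or "side" or "wrist"; returns a dict with "pixels" (400x640x3 uint8, red, green, blue), "vfov" (degrees; the focal length in pixels is half the picture's height over the tangent of half this angle, whatever the lens; pixels are square), "cx", "cy" (the principal point, pixels), "rvec" (rotation vector, rad) and "tvec" (3), from world to camera coordinates, as OpenCV has them. Camera axes: x right, y down, z forward; pixel columns grow to the right and rows downward; lengths in mm; the calibration is good to about 2 mm. The wrist camera is an equidistant fisheye: a pixel r from the principal point sees the ray r / f radians off the axis. A picture is of the moment at which its call begins. There is no depth.
- arm.job_done(): hands the job in; it is judged then, once.
Trained networks look in the newest picture that a camera, given by its name, has taken for a name from the list of things; names that differ only in an ending like _2 or _b are one class to them, and where a whole thing is asked for, a point or a joint stands for the part that bears it (a point fixed in the world has none). Each returns a list of dicts, best first, with "p" (0 to 1); they miss things now and then, are a little off and sometimes report something else, mostly with a low value. They report only what shows in the picture. A call takes as long as a camera call.
- viewer.recognise(camera, thing): "extent" ([centre column, centre row, width, height] in pixels, round what is visible of it).
- viewer.trace(camera, thing): "pixels" (400x640 bool, what is visible of it) and "extent" ([centre column, centre row, width, height] in pixels, round what is visible of it).
- viewer.pinpoint(camera, thing): "pixel" ([column, row] in pixels: a listed point, or the origin of a listed thing).
The state is a dict: "clock": time; "joint_positions": joint angles; "joint_vel": joint speeds; "effort": joint torques, N m; "eef_pos": TCP position; "tool_rot": TCP orientation; "ft_force": force on the tool from outside, world axes, zero at the start; "wrist_torque": the same for the moment, N m; "gripper_width": opening from 0.0 (shut) to 1.0 (fully open); "grasp_force": force on a finger pad.
Only numpy, scipy, OpenCV 4.12 (cv2) and the standard library are available. Lean on these libraries where they do the work, as an engineer would, in place of code of your own. Each camera call takes 0.05 s, during which the arm holds its last target. There are 200 camera calls.

TASK

One of the three sealed parts cases has a ball loose inside. Working from left to right, pick up each case in turn, shake or tip it to and fro along its length to find out whether it rattles, and stand it back about where it was (all three are to be tried; the last may stay in the hand if it is the one). Then present the one that rattles: finish while holding it level and still over the middle of the white hand-over tray, clear above it and not set down, with the other two cases standing flat; leave the timer and the tape roll alone.

Things in the scene. Friction and masses are not known exactly. Their poses are not given: they have to be found in the camera images.
- case_left_centre (a point): centre (half-way up) of the left one of three identical sealed aluminium cases: closed box 130 mm long (its x, pointing roughly ahead of the robot), 54 mm wide (its y; grasp across it, rubber grip strips at the sides), 50 mm high (z), 0.68 kg, standing on the worktop. Which of the three holds the loose ball differs every time; they look alike and weigh the same
- case_middle_centre (a point): centre of the middle case, same shape. In the one case with the loose ball, a 26 mm, 140 g ball rolls freely about 95 mm along the case's length (its x) and knocks at the ends as the case is shaken or tipped by a few degrees, so its weight (1.4 N) moves up to 48 mm either side of the centre: felt as a change of moment
- case_right_centre (a point): centre of the right case, same shape. In the two cases that do not rattle a tight pack of the same 140 g sits at the middle: nothing in them moves when they are shaken or tipped. A moderate grip of 30 to 60 N holds a case steadily (much more makes it tremble); tip it smoothly, about 0.2 rad either way within a second is plenty
- tray_centre (a point): centre of the inner floor (4 mm above the worktop) of the fixed white plastic hand-over tray, 150 mm (its x) by 90 mm (y), walls 4 mm thick and 16 mm high, to the right of the cases. Behind the right case a fixed humidifier 0.35 m tall stands from about x = 0.59 on (y from -0.2 to 0.08): carry in front of it
- timer_centre (a point): bystander: middle of a small white lab timer on its stand, 43 x 66 x 61 mm, behind the cases. To the left, from about y = 0.36 on, stands a fixed tall test rig with rods and a deck: keep the arm clear of it
- tape_centre (a point): bystander: middle of a roll of brown tape lying flat, 100 mm across, 25 mm high, behind the cases

How it is judged:
By the outcome, as a careful person would: the job done as asked, in the order asked, and still so for the second after the job is handed in, while the arm keeps its last pose, push and grip.
It also fails if it takes over 72 s, if anything falls off the work surface, if the arm or the gripper's body presses on something with over 40 N, if the wrist force passes 120 N, or if a joint passes its speed limit or range.

## Working session

There is one attempt and no reset: what is moved stays moved. The work goes in short steps, Python scripts to look and compute and a shell command to move; the robot and the scene stay as the last step left them, time stands still between calls to the robot, and variables do not carry over. Pictures are saved under pics/ and viewed, at most 10 in all, crops included, and the job is handed in when it is done.

```bash
mkdir -p pics; ls; cat > h.py <<'E'
import numpy as np, cv2
from rig import status, viewer, arm
def cam(im):
    f=im["pixels"].shape[0]/2/np.tan(np.radians(im["vfov"])/2)
    R=cv2.Rodrigues(np.array(im["rvec"],float))[0]; return f,R,np.array(im["tvec"],float)
def ray(im,px,fish=False):
    f,R,t=cam(im); d=np.array([px[0]-im["cx"],px[1]-im["cy"]])/f
    if fish:
        r=np.linalg.norm(d); v=np.r_[d/max(r,1e-9)*np.sin(r),np.cos(r)]
    else: v=np.r_[d,1]
    return -R.T@t, R.T@(v/np.linalg.norm(v))
def onz(im,px,z,fish=False):
    o,d=ray(im,px,fish); return o+d*(z-o[2])/d[2]
def show(): 
    s=status.state(); print({k:np.round(s[k],3).tolist() for k in s if k!='effort'}); return s
E
python3 - <<'E'
from h import *
show()
T={'case_left_centre':25,'case_middle_centre':25,'case_right_centre':25,'tray_centre':4,'timer_centre':30,'tape_centre':12}
ims=[]
for c in ['scene','side']:
    im=viewer.get_image(c); ims.append(im['pixels'])
    print(c, np.round(-cam(im)[1].T@cam(im)[2]))
    for n,z in T.items():
        for r in viewer.pinpoint(c,n)[:4]: print(n,np.round(r['pixel']),round(r['p'],2),np.round(onz(im,r['pixel'],z)))
for n,i in zip(['scene','side'],ims): cv2.imwrite(f'pics/{n}0.png',i[:,:,::-1])
E
```

```text
pics
{'clock': 0.0, 'joint_positions': [1.22, 0.616, -0.013, 1.425, 0.008, 1.103, -0.04], 'joint_vel': [-0.001, -0.001, 0.001, 0.001, 0.001, -0.002, 0.0], 'eef_pos': [206.601, -615.493, 230.113], 'tool_rot': [-0.001, 0.987, 0.161, -0.0], 'ft_force': [0.088, -0.402, -0.007], 'wrist_torque': [-0.017, 0.002, 0.058], 'grasp_force': 0.0, 'gripper_width': 1.002}
scene [-51. 526. 713.]
case_left_centre [287. 273.] 0.9 [451. 158.  25.]
case_middle_centre [320. 234.] 0.95 [493.  25.  25.]
case_right_centre [363. 214.] 0.55 [474. -99.  25.]
tray_centre [382. 184.] 0.94 [ 542. -249.    4.]
timer_centre [186. 235.] 0.78 [694. 256.  30.]
tape_centre [242. 218.] 0.66 [676. 117.  12.]
side [ 139. 1031.  741.]
case_left_centre [340. 251.] 0.71 [446. 167.  25.]
case_middle_centre [341. 218.] 0.6 [489.  41.  25.]
case_right_centre [367. 195.] 0.97 [460. -93.  25.]
tray_centre [360. 171.] 0.93 [ 533. -250.    4.]
tape_centre [264. 223.] 0.39 [673. 113.  12.]
tape_centre [339. 252.] 0.21 [450. 157.  12.]
```

View pics/scene0.png

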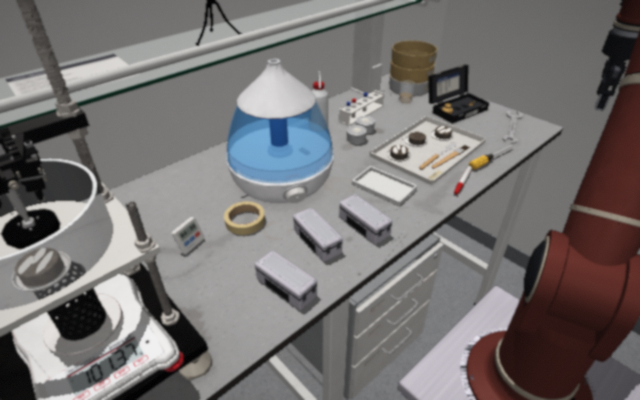

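```bash
python3 - <<'E'
from h import *
im=viewer.get_image('scene'); f,R,t=cam(im)
from scipy.optimize import minimize
for n in ['case_left_centre','case_middle_centre','case_right_centre']:
    for r in viewer.trace('scene',n)[:2]:
        m=r['pixels'];print(n,round(r['p'],2),m.sum(),np.round(r['extent']))
        g=np.array([451,158,0.]) if 'left' in n else np.array([493,28,0.]) if 'mid' in n else np.array([470,-98,0.])
        def cost(p):
            c,s=np.cos(p[2]),np.sin(p[2])
            P=np.array([[p[0]+c*a-s*b,p[1]+s*a+c*b,z] for a in(-65,65) for b in(-27,27) for z in(0,50)])
            q=P@R.T+t; q=q[:,:2]/q[:,2:]*f+[im['cx'],im['cy']]
            k=np.zeros(m.shape,np.uint8); cv2.fillConvexPoly(k,cv2.convexHull(np.round(q*16).astype(np.int32)),1,shift=4)
            return 1-(k.astype(bool)&m).sum()/(k.astype(bool)|m).sum()
        b=min((minimize(cost,g+[0,0,a],method='Nelder-Mead',options=dict(initial_simplex=[g+[0,0,a],g+[15,0,a],g+[0,15,a],g+[0,0,a+.15]])) for a in(-.4,-.2,0,.2,.4)),key=lambda o:o.fun)
        print(np.round(b.x,2),round(b.fun,3))
E
```

```text
case_left_centre 0.65 2167 [285. 279.  63.  61.]
[4.4174e+02 1.6907e+02 1.0000e-01] 0.07
case_middle_centre 0.69 1613 [317. 234.  50.  52.]
[ 5.008e+02  2.977e+01 -1.700e-01] 0.07
case_right_centre 0.83 1540 [364. 219.  51.  51.]
[ 4.6396e+02 -8.9780e+01 -1.2000e-01] 0.101
```

The scene shows the three cases at about (287,279), (318,233) and (365,219), the tray at (384,185), the tape at (245,217) and the timer at (187,235). These match the network fixes, so I'm moving over the left case now.

```bash
python3 -m creep '[{"tx":45,"ty":45},{"tx":45,"ty":45},{"tx":45,"ty":45},{"tx":45,"ty":45},{"tx":45,"ty":45}]' 40 && python3 -m creep '[{"tx":9,"ty":50,"rz":-0.045},{"tx":9,"ty":50,"rz":-0.045},{"tx":9,"ty":50,"rz":-0.045},{"tx":9,"ty":50,"rz":-0.045},{"tx":9,"ty":50,"rz":-0.045}]' && python3 -m creep '[{"tx":-8,"ty":60},{"tx":-8,"ty":60},{"tx":-8,"ty":60},{"tx":-8,"ty":60},{"tx":-8,"ty":60,"tz":-30}]' && python3 -m creep '[{"tx":0},{"tx":0}]'
cat > w.py <<'E'
from h import *
import sys
from scipy.optimize import minimize
# fit case pose in the wrist view: contour model through the fisheye
def fit(n,g,cn='wrist',save=None):
    im=viewer.get_image(cn); f,R,t=cam(im)
    if save: cv2.imwrite(save,im['pixels'][:,:,::-1])
    for r in viewer.pinpoint(cn,n)[:3]: print('pin',np.round(r['pixel']),round(r['p'],2),np.round(onz(im,r['pixel'],25,cn=='wrist')))
    for r in viewer.trace(cn,n)[:3]:
        m=r['pixels']; 
        def proj(p):
            c,s=np.cos(p[2]),np.sin(p[2])
            P=np.array([[p[0]+c*a-s*b,p[1]+s*a+c*b,z] for a in np.linspace(-65,65,7) for b in(-27,27) for z in(0,50)])
            q=P@R.T+t
            if cn!='wrist': return q[:,:2]/q[:,2:]*f+[im['cx'],im['cy']]
            h=np.linalg.norm(q[:,:2],axis=1); return q[:,:2]/h[:,None]*(np.arctan2(h,q[:,2])*f)[:,None]+[im['cx'],im['cy']]
        def cost(p):
            k=np.zeros(m.shape,np.uint8); cv2.fillConvexPoly(k,cv2.convexHull(np.round(proj(p)*16).astype(np.int32)),1,shift=4); k=k.astype(bool)
            return 1-(k&m).sum()/(k|m).sum()
        b=min((minimize(cost,g+np.array([0,0,a]),method='Nelder-Mead',options=dict(initial_simplex=[g+np.array(d)+[0,0,a] for d in([0,0,0],[15,0,0],[0,15,0],[0,0,.15])])) for a in(-.25,0,.25)),key=lambda o:o.fun)
        print('fit',round(r['p'],2),np.round(r['extent']),np.round(b.x,2),round(b.fun,3))
if __name__=='__main__':
    s=show(); a=sys.argv
    fit(a[1],np.array([float(v) for v in a[2:5]]),save=a[5])
E
python3 w.py case_left_centre 445 165 0.1 pics/w1.png
```

```text
{'clock': 0.9, 'joint_positions': [1.221, 0.615, -0.013, 1.423, 0.008, 1.103, -0.04], 'joint_vel': [0.001, -0.001, 0.001, 0.001, -0.0, 0.001, 0.0], 'eef_pos': [206.819, -616.17, 231.323], 'tool_rot': [-0.0, 0.987, 0.161, 0.0], 'ft_force': [0.085, -0.308, 0.194], 'wrist_torque': [0.009, -0.025, -0.047], 'grasp_force': 0.0, 'gripper_width': 0.999}$[0]: bad value
```

```bash
python3 -m creep '[{"tx":45,"ty":45,"tz":0,"rx":0,"ry":0,"rz":0,"gripper":100},{"tx":45,"ty":45,"tz":0,"rx":0,"ry":0,"rz":0,"gripper":100},{"tx":45,"ty":45,"tz":0,"rx":0,"ry":0,"rz":0,"gripper":100},{"tx":45,"ty":45,"tz":0,"rx":0,"ry":0,"rz":0,"gripper":100},{"tx":45,"ty":45,"tz":0,"rx":0,"ry":0,"rz":0,"gripper":100}]' 40 && python3 -m creep '[{"tx":9,"ty":50,"tz":0,"rx":0,"ry":0,"rz":-0.045,"gripper":100},{"tx":9,"ty":50,"tz":0,"rx":0,"ry":0,"rz":-0.045,"gripper":100},{"tx":9,"ty":50,"tz":0,"rx":0,"ry":0,"rz":-0.045,"gripper":100},{"tx":9,"ty":50,"tz":0,"rx":0,"ry":0,"rz":-0.045,"gripper":100},{"tx":9,"ty":50,"tz":0,"rx":0,"ry":0,"rz":-0.045,"gripper":100}]'
```

```text
clock: 1.68
eef_pos: [429.2, -393.8, 231.6]
tool_rot: [0.0, 0.987, 0.161, 0.0]
ft_force: [1.3, -1.0, 0.2]
gripper_width: 1.001
grasp_force: 0.0
clock: 2.3
eef_pos: [473.2, -143.6, 231.6]
tool_rot: [0.0, 0.999, 0.049, 0.001]
ft_force: [0.5, 0.1, 0.5]
gripper_width: 1.002
grasp_force: 0.0
```

```bash
python3 -m creep '[{"tx":-6,"ty":60,"tz":0,"rx":0,"ry":0,"rz":0,"gripper":100},{"tx":-6,"ty":60,"tz":0,"rx":0,"ry":0,"rz":0,"gripper":100},{"tx":-6,"ty":60,"tz":0,"rx":0,"ry":0,"rz":0,"gripper":100},{"tx":-6,"ty":60,"tz":0,"rx":0,"ry":0,"rz":0,"gripper":100},{"tx":-6,"ty":60,"tz":-30,"rx":0,"ry":0,"rz":0,"gripper":100}]' && python3 -m creep '[{"tx":0,"ty":0,"tz":-40,"rx":0,"ry":0,"rz":0,"gripper":100},{"tx":0,"ty":0,"tz":0,"rx":0,"ry":0,"rz":0,"gripper":100}]'; python3 w.py case_left_centre 445 165 0.1 pics/w1.png
```

```text
clock: 2.92
eef_pos: [444.9, 153.3, 205.2]
tool_rot: [-0.001, 0.999, 0.05, 0.003]
ft_force: [0.8, -0.4, -1.1]
gripper_width: 1.002
grasp_force: 0.0
clock: 3.18
eef_pos: [441.2, 150.1, 161.6]
tool_rot: [0.001, 0.999, 0.05, -0.003]
ft_force: [-0.2, -0.0, -0.0]
gripper_width: 0.997
grasp_force: 0.0
{'clock': 3.175, 'joint_positions': [-0.306, 0.435, -0.097, 2.018, 0.063, 0.698, -1.913], 'joint_vel': [0.03, -0.052, 0.018, -0.057, -0.004, 0.023, 0.005], 'eef_pos': [441.173, 150.145, 161.591], 'tool_rot': [0.001, 0.999, 0.05, -0.003], 'ft_force': [-0.153, -0.013, -0.024], 'wrist_torque': [0.004, 0.019, -0.028], 'grasp_force': 0.0, 'gripper_width': 0.997}
pin [304. 185.] 0.69 [440. 171.  25.]
fit 0.89 [300. 185.  64. 143.] [4.4271e+02 1.6969e+02 1.1000e-01] 0.05
```

View pics/w1.png

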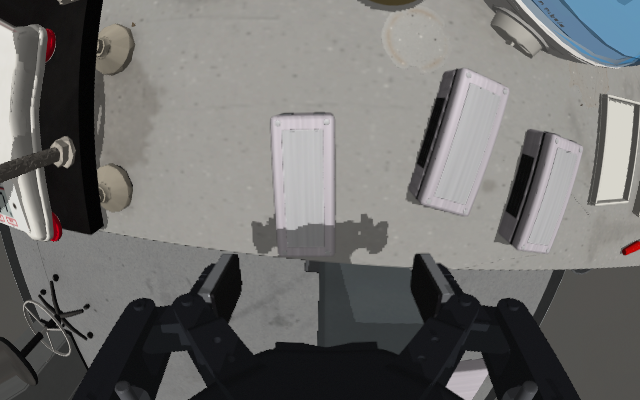

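The wrist view shows the left case centred at (304,185), slightly left of the finger line. The fit agrees with the scene, so I'll shift 20 mm and go down.

```bash
python3 -m creep '[{"tx":1,"ty":20,"tz":-20,"rx":0,"ry":0,"rz":0.01,"gripper":100},{"tx":0,"ty":0,"tz":-40,"rx":0,"ry":0,"rz":0,"gripper":100},{"tx":0,"ty":0,"tz":-50,"rx":0,"ry":0,"rz":0,"gripper":100},{"tx":0,"ty":0,"tz":-40,"rx":0,"ry":0,"rz":0,"gripper":100},{"tx":0,"ty":0,"tz":0,"rx":0,"ry":0,"rz":0,"gripper":100}]' 45 && python3 -m creep '[{"tx":0,"ty":0,"tz":0,"rx":0,"ry":0,"rz":0,"gripper":0},{"tx":0,"ty":0,"tz":0,"rx":0,"ry":0,"rz":0,"gripper":0},{"tx":0,"ty":0,"tz":0,"rx":0,"ry":0,"rz":0,"gripper":0},{"tx":0,"ty":0,"tz":0,"rx":0,"ry":0,"rz":0,"gripper":0},{"tx":0,"ty":0,"tz":0,"rx":0,"ry":0,"rz":0,"gripper":0}]' 45
```

```text
clock: 3.95
eef_pos: [444.1, 169.3, 12.6]
tool_rot: [0.001, 0.999, 0.054, -0.001]
ft_force: [0.2, -0.3, -0.2]
gripper_width: 0.999
grasp_force: 0.0
clock: 4.58
eef_pos: [446.0, 170.5, 15.8]
tool_rot: [-0.0, 0.999, 0.054, 0.002]
ft_force: [-0.4, -1.4, 6.8]
gripper_width: 0.625
grasp_force: 49.7
```

```bash
cat > m.py <<'E'
from h import *
import sys
S=[]
for i in range(5):
    s=status.state(); S.append(np.r_[s['wrist_torque'],s['ft_force']]); e=s
    if i<4: viewer.get_image('wrist')
S=np.array(S); print(sys.argv[1],'clk',round(e['clock'],2),'T',S[:,:3].mean(0).round(3),'sd',S[:,:3].std(0).round(3),'F',S[:,3:].mean(0).round(2),'pos',np.round(e['eef_pos']),'rot',np.round(e['tool_rot'],3),'w',round(e['gripper_width'],3),round(e['grasp_force'],1))
E
python3 -m creep '[{"tx":0,"ty":0,"tz":15,"rx":0,"ry":0,"rz":0,"gripper":0},{"tx":0,"ty":0,"tz":25,"rx":0,"ry":0,"rz":0,"gripper":0},{"tx":0,"ty":0,"tz":30,"rx":0,"ry":0,"rz":0,"gripper":0},{"tx":0,"ty":0,"tz":20,"rx":0,"ry":0,"rz":0,"gripper":0},{"tx":0,"ty":0,"tz":0,"rx":0,"ry":0,"rz":0,"gripper":0}]' >/dev/null && python3 m.py lift
python3 -m creep '[{"tx":0,"ty":0,"tz":0,"rx":0,"ry":0.04,"rz":0,"gripper":0},{"tx":0,"ty":0,"tz":0,"rx":0,"ry":0.06,"rz":0,"gripper":0},{"tx":0,"ty":0,"tz":0,"rx":0,"ry":0.06,"rz":0,"gripper":0},{"tx":0,"ty":0,"tz":0,"rx":0,"ry":0.04,"rz":0,"gripper":0},{"tx":0,"ty":0,"tz":0,"rx":0,"ry":0,"rz":0,"gripper":0}]' >/dev/null; python3 m.py plus
python3 -m creep '[{"tx":0,"ty":0,"tz":0,"rx":0,"ry":-0.05,"rz":0,"gripper":0},{"tx":0,"ty":0,"tz":0,"rx":0,"ry":-0.05,"rz":0,"gripper":0},{"tx":0,"ty":0,"tz":0,"rx":0,"ry":-0.05,"rz":0,"gripper":0},{"tx":0,"ty":0,"tz":0,"rx":0,"ry":-0.05,"rz":0,"gripper":0},{"tx":0,"ty":0,"tz":0,"rx":0,"ry":0,"rz":0,"gripper":0}]' >/dev/null; python3 m.py level
```

```text
lift clk 5.4 T [ 0.006 -0.013  0.02 ] sd [0.025 0.027 0.023] F [-0.12  0.16 -6.88] pos [443. 170. 103.] rot [ 0.     0.999  0.054 -0.001] w 0.627 50.2
plus clk 6.22 T [ 0.012 -0.451 -0.   ] sd [0.021 0.023 0.019] F [-0.07  0.26 -6.58] pos [443. 170. 103.] rot [-0.005  0.993  0.054 -0.1  ] w 0.626 50.0
level clk 7.05 T [-0.008  0.017 -0.01 ] sd [0.012 0.036 0.033] F [-0.09  0.36 -6.97] pos [445. 171. 104.] rot [-0.     0.999  0.054  0.   ] w 0.623 50.1
```

```bash

python3 -m creep '[{"tx":0,"ty":0,"tz":0,"rx":0,"ry":-0.04,"rz":0,"gripper":0},{"tx":0,"ty":0,"tz":0,"rx":0,"ry":-0.06,"rz":0,"gripper":0},{"tx":0,"ty":0,"tz":0,"rx":0,"ry":-0.06,"rz":0,"gripper":0},{"tx":0,"ty":0,"tz":0,"rx":0,"ry":-0.04,"rz":0,"gripper":0},{"tx":0,"ty":0,"tz":0,"rx":0,"ry":0,"rz":0,"gripper":0}]' >/dev/null; python3 m.py minus
python3 -m creep '[{"tx":0,"ty":0,"tz":0,"rx":0,"ry":0.05,"rz":0,"gripper":0},{"tx":0,"ty":0,"tz":0,"rx":0,"ry":0.05,"rz":0,"gripper":0},{"tx":0,"ty":0,"tz":0,"rx":0,"ry":0.05,"rz":0,"gripper":0},{"tx":0,"ty":0,"tz":0,"rx":0,"ry":0.05,"rz":0,"gripper":0},{"tx":0,"ty":0,"tz":0,"rx":0,"ry":0,"rz":0,"gripper":0}]' >/dev/null; python3 m.py level
```

```text
minus clk 7.88 T [0.041 0.418 0.019] sd [0.113 0.027 0.044] F [ 0.28  0.19 -6.12] pos [445. 170. 103.] rot [0.005 0.994 0.054 0.1  ] w 0.627 50.1
level clk 8.7 T [ 0.012 -0.059 -0.002] sd [0.017 0.034 0.021] F [-0.47  0.31 -6.63] pos [444. 170. 103.] rot [ 0.     0.999  0.055 -0.   ] w 0.624 50.1
```

```bash

python3 -m creep '[{"tx":0,"ty":0,"tz":-25,"rx":0,"ry":0,"rz":0,"gripper":0},{"tx":0,"ty":0,"tz":-30,"rx":0,"ry":0,"rz":0,"gripper":0},{"tx":0,"ty":0,"tz":-20,"rx":0,"ry":0,"rz":0,"gripper":0},{"tx":0,"ty":0,"tz":-10,"rx":0,"ry":0,"rz":0,"gripper":0},{"tx":0,"ty":0,"tz":0,"rx":0,"ry":0,"rz":0,"gripper":0}]' ; python3 m.py low
```

```text
clock: 9.32
eef_pos: [444.0, 170.7, 18.2]
tool_rot: [0.0, 0.999, 0.055, -0.0]
ft_force: [0.1, -0.4, -6.3]
gripper_width: 0.627
grasp_force: 49.9
low clk 9.53 T [-0.001 -0.076  0.004] sd [0.018 0.035 0.017] F [ 0.25  0.1  -6.48] pos [445. 171.  19.] rot [-0.     0.999  0.054  0.001] w 0.625 49.9
```

```bash

python3 -m creep '[{"tx":0,"ty":0,"tz":-2,"rx":0,"ry":0,"rz":0,"gripper":0},{"tx":0,"ty":0,"tz":-2,"rx":0,"ry":0,"rz":0,"gripper":0},{"tx":0,"ty":0,"tz":0,"rx":0,"ry":0,"rz":0,"gripper":0}]'
python3 -m creep '[{"tx":0,"ty":0,"tz":0,"rx":0,"ry":0,"rz":0,"gripper":100},{"tx":0,"ty":0,"tz":0,"rx":0,"ry":0,"rz":0,"gripper":100},{"tx":0,"ty":0,"tz":0,"rx":0,"ry":0,"rz":0,"gripper":100},{"tx":0,"ty":0,"tz":0,"rx":0,"ry":0,"rz":0,"gripper":100}]'; python3 -m creep '[{"tx":0,"ty":0,"tz":30,"rx":0,"ry":0,"rz":0,"gripper":100},{"tx":0,"ty":0,"tz":50,"rx":0,"ry":0,"rz":0,"gripper":100},{"tx":0,"ty":0,"tz":50,"rx":0,"ry":0,"rz":0,"gripper":100},{"tx":10,"ty":-35,"tz":20,"rx":0,"ry":0,"rz":-0.1,"gripper":100},{"tx":15,"ty":-50,"tz":0,"rx":0,"ry":0,"rz":-0.1,"gripper":100}]'; python3 -m creep '[{"tx":15,"ty":-45,"tz":0,"rx":0,"ry":0,"rz":-0.07,"gripper":100},{"tx":10,"ty":-10,"tz":0,"rx":0,"ry":0,"rz":0,"gripper":100},{"tx":0,"ty":0,"tz":0,"rx":0,"ry":0,"rz":0,"gripper":100},{"tx":0,"ty":0,"tz":0,"rx":0,"ry":0,"rz":0,"gripper":100}]'; python3 w.py case_middle_centre 498 30 -0.17 pics/w2.png; python3 m.py empty
```

```text
clock: 9.9
eef_pos: [444.6, 170.6, 15.8]
tool_rot: [-0.0, 0.999, 0.054, 0.001]
ft_force: [-2.7, -1.0, 5.1]
gripper_width: 0.624
grasp_force: 51.6
clock: 10.4
eef_pos: [444.3, 170.5, 14.4]
tool_rot: [-0.0, 0.999, 0.054, 0.0]
ft_force: [0.4, -0.1, -0.1]
gripper_width: 1.001
grasp_force: 0.0
clock: 11.02
eef_pos: [470.6, 86.5, 166.6]
tool_rot: [-0.001, 0.999, -0.045, 0.003]
ft_force: [0.7, -0.1, 0.1]
gripper_width: 0.997
grasp_force: 0.0
clock: 11.52
eef_pos: [493.5, 32.5, 164.2]
tool_rot: [-0.001, 0.997, -0.079, -0.001]
ft_force: [-0.2, 0.6, -0.6]
gripper_width: 0.996
grasp_force: 0.0
{'clock': 11.525, 'joint_positions': [-0.075, 0.465, -0.049, 1.947, 0.031, 0.732, -1.87], 'joint_vel': [-0.009, -0.004, -0.001, 0.004, 0.004, -0.003, 0.002], 'eef_pos': [493.535, 32.526, 164.203], 'tool_rot': [-0.001, 0.997, -0.079, -0.001], 'ft_force': [-0.23, 0.617, -0.586], 'wrist_torque': [0.047, -0.021, -0.018], 'grasp_force': 0.0, 'gripper_width': 0.996}
pin [325. 179.] 0.78 [500.  33.  25.]
fit 0.87 [329. 181.  70. 148.] [ 5.001e+02  2.955e+01 -1.600e-01] 0.029
fit 0.67 [95. 47. 73. 55.] [ 4.98e+02  3.00e+01 -4.20e-01] 1.0
empty clk 11.88 T [0.001 0.009 0.   ] sd [0.041 0.023 0.016] F [-0.43  0.24 -0.12] pos [494.  31. 164.] rot [-0.     0.997 -0.08  -0.   ] w 1.001 0.0
```

View pics/w2.png

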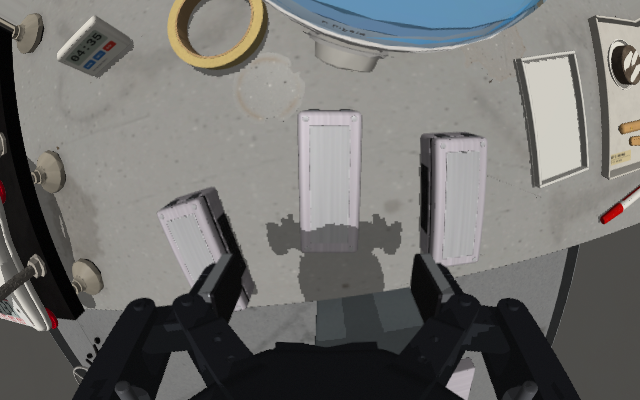

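The wrist view shows the middle case centred at (329,181) between the fingers. The left case is standing flat at lower left, and the humidifier is ahead. I'll grasp this one and pull back 50 mm before tipping.

```bash
python3 -m creep '[{"tx":5,"ty":-1,"tz":-20,"rx":0,"ry":0,"rz":0,"gripper":100},{"tx":0,"ty":0,"tz":-45,"rx":0,"ry":0,"rz":0,"gripper":100},{"tx":0,"ty":0,"tz":-50,"rx":0,"ry":0,"rz":0,"gripper":100},{"tx":0,"ty":0,"tz":-36,"rx":0,"ry":0,"rz":0,"gripper":100},{"tx":0,"ty":0,"tz":0,"rx":0,"ry":0,"rz":0,"gripper":100}]' 45 && python3 -m creep '[{"tx":0,"ty":0,"tz":0,"rx":0,"ry":0,"rz":0,"gripper":0},{"tx":0,"ty":0,"tz":0,"rx":0,"ry":0,"rz":0,"gripper":0},{"tx":0,"ty":0,"tz":0,"rx":0,"ry":0,"rz":0,"gripper":0},{"tx":0,"ty":0,"tz":0,"rx":0,"ry":0,"rz":0,"gripper":0},{"tx":0,"ty":0,"tz":0,"rx":0,"ry":0,"rz":0,"gripper":0}]' 45
python3 -m creep '[{"tx":0,"ty":0,"tz":15,"rx":0,"ry":0,"rz":0,"gripper":0},{"tx":0,"ty":0,"tz":25,"rx":0,"ry":0,"rz":0,"gripper":0},{"tx":-20,"ty":0,"tz":30,"rx":0,"ry":0,"rz":0,"gripper":0},{"tx":-20,"ty":0,"tz":20,"rx":0,"ry":0,"rz":0,"gripper":0},{"tx":-10,"ty":0,"tz":0,"rx":0,"ry":0,"rz":0,"gripper":0}]' >/dev/null && python3 m.py lift
python3 -m creep '[{"tx":0,"ty":0,"tz":0,"rx":0,"ry":0.04,"rz":0,"gripper":0},{"tx":0,"ty":0,"tz":0,"rx":0,"ry":0.06,"rz":0,"gripper":0},{"tx":0,"ty":0,"tz":0,"rx":0,"ry":0.06,"rz":0,"gripper":0},{"tx":0,"ty":0,"tz":0,"rx":0,"ry":0.04,"rz":0,"gripper":0},{"tx":0,"ty":0,"tz":0,"rx":0,"ry":0,"rz":0,"gripper":0}]' >/dev/null; python3 m.py plus
python3 -m creep '[{"tx":0,"ty":0,"tz":0,"rx":0,"ry":-0.05,"rz":0,"gripper":0},{"tx":0,"ty":0,"tz":0,"rx":0,"ry":-0.05,"rz":0,"gripper":0},{"tx":0,"ty":0,"tz":0,"rx":0,"ry":-0.05,"rz":0,"gripper":0},{"tx":0,"ty":0,"tz":0,"rx":0,"ry":-0.05,"rz":0,"gripper":0},{"tx":0,"ty":0,"tz":0,"rx":0,"ry":0,"rz":0,"gripper":0}]' >/dev/null; python3 m.py level
python3 -m creep '[{"tx":0,"ty":0,"tz":0,"rx":0,"ry":-0.04,"rz":0,"gripper":0},{"tx":0,"ty":0,"tz":0,"rx":0,"ry":-0.06,"rz":0,"gripper":0},{"tx":0,"ty":0,"tz":0,"rx":0,"ry":-0.06,"rz":0,"gripper":0},{"tx":0,"ty":0,"tz":0,"rx":0,"ry":-0.04,"rz":0,"gripper":0},{"tx":0,"ty":0,"tz":0,"rx":0,"ry":0,"rz":0,"gripper":0}]' >/dev/null; python3 m.py minus
python3 -m creep '[{"tx":0,"ty":0,"tz":0,"rx":0,"ry":0.05,"rz":0,"gripper":0},{"tx":0,"ty":0,"tz":0,"rx":0,"ry":0.05,"rz":0,"gripper":0},{"tx":0,"ty":0,"tz":0,"rx":0,"ry":0.05,"rz":0,"gripper":0},{"tx":0,"ty":0,"tz":0,"rx":0,"ry":0.05,"rz":0,"gripper":0},{"tx":0,"ty":0,"tz":0,"rx":0,"ry":0,"rz":0,"gripper":0}]' >/dev/null; python3 m.py level
```

```text
clock: 12.5
eef_pos: [497.3, 29.5, 11.4]
tool_rot: [0.0, 0.997, -0.08, -0.003]
ft_force: [0.7, 0.9, -0.5]
gripper_width: 0.999
grasp_force: 0.0
clock: 13.12
eef_pos: [500.5, 29.2, 15.4]
tool_rot: [-0.0, 0.997, -0.081, 0.002]
ft_force: [-0.2, -0.5, 6.2]
gripper_width: 0.626
grasp_force: 50.5
lift clk 13.95 T [ 0.025  0.026 -0.01 ] sd [0.011 0.136 0.033] F [-0.66 -0.1  -6.75] pos [449.  29. 103.] rot [-0.     0.997 -0.08  -0.   ] w 0.627 49.8
plus clk 14.78 T [ 0.012 -0.496 -0.02 ] sd [0.043 0.035 0.036] F [-0.15  0.05 -6.72] pos [449.  29. 103.] rot [ 0.008  0.992 -0.08  -0.1  ] w 0.627 49.9
level clk 15.6 T [ 0.014 -0.013  0.005] sd [0.034 0.026 0.028] F [ 0.04 -0.33 -6.8 ] pos [450.  30. 104.] rot [-0.     0.997 -0.081  0.   ] w 0.628 49.8
minus clk 16.43 T [-0.002  0.438 -0.022] sd [0.027 0.037 0.025] F [ 0.5  -0.02 -6.4 ] pos [450.  30. 104.] rot [-0.008  0.992 -0.08   0.1  ] w 0.624 49.8
level clk 17.25 T [-0.021  0.021 -0.021] sd [0.023 0.027 0.018] F [-0.17  0.4  -6.76] pos [449.  29. 103.] rot [ 0.     0.997 -0.08  -0.   ] w 0.623 49.9
```

```bash

python3 -m creep '[{"tx":20,"ty":0,"tz":-15,"rx":0,"ry":0,"rz":0,"gripper":0},{"tx":20,"ty":0,"tz":-25,"rx":0,"ry":0,"rz":0,"gripper":0},{"tx":10,"ty":0,"tz":-25,"rx":0,"ry":0,"rz":0,"gripper":0},{"tx":0,"ty":0,"tz":-17,"rx":0,"ry":0,"rz":0,"gripper":0},{"tx":0,"ty":0,"tz":0,"rx":0,"ry":0,"rz":0,"gripper":0}]' ; python3 -m creep '[{"tx":0,"ty":0,"tz":-3,"rx":0,"ry":0,"rz":0,"gripper":0},{"tx":0,"ty":0,"tz":-3,"rx":0,"ry":0,"rz":0,"gripper":0},{"tx":0,"ty":0,"tz":0,"rx":0,"ry":0,"rz":0,"gripper":0}]'
python3 -m creep '[{"tx":0,"ty":0,"tz":0,"rx":0,"ry":0,"rz":0,"gripper":100},{"tx":0,"ty":0,"tz":0,"rx":0,"ry":0,"rz":0,"gripper":100},{"tx":0,"ty":0,"tz":0,"rx":0,"ry":0,"rz":0,"gripper":100},{"tx":0,"ty":0,"tz":0,"rx":0,"ry":0,"rz":0,"gripper":100}]'; python3 -m creep '[{"tx":0,"ty":0,"tz":30,"rx":0,"ry":0,"rz":0,"gripper":100},{"tx":0,"ty":0,"tz":50,"rx":0,"ry":0,"rz":0,"gripper":100},{"tx":0,"ty":0,"tz":50,"rx":0,"ry":0,"rz":0,"gripper":100},{"tx":-10,"ty":-20,"tz":20,"rx":0,"ry":0,"rz":0.02,"gripper":100},{"tx":-15,"ty":-50,"tz":0,"rx":0,"ry":0,"rz":0.02,"gripper":100}]'; python3 -m creep '[{"tx":-10,"ty":-45,"tz":0,"rx":0,"ry":0,"rz":0,"gripper":100},{"tx":0,"ty":-5,"tz":0,"rx":0,"ry":0,"rz":0,"gripper":100},{"tx":0,"ty":0,"tz":0,"rx":0,"ry":0,"rz":0,"gripper":100},{"tx":0,"ty":0,"tz":0,"rx":0,"ry":0,"rz":0,"gripper":100}]'; python3 w.py case_right_centre 464 -92 -0.12 pics/w3.png
```

```text
clock: 17.88
eef_pos: [497.7, 29.5, 20.3]
tool_rot: [0.0, 0.997, -0.08, -0.002]
ft_force: [0.0, 0.0, -6.4]
gripper_width: 0.624
grasp_force: 49.9
clock: 18.25
eef_pos: [499.3, 29.5, 15.8]
tool_rot: [-0.0, 0.997, -0.08, 0.0]
ft_force: [-1.1, -0.0, -6.6]
gripper_width: 0.625
grasp_force: 49.9
clock: 18.75
eef_pos: [499.5, 29.5, 15.7]
tool_rot: [-0.0, 0.997, -0.08, 0.0]
ft_force: [0.3, -0.0, -1.2]
gripper_width: 0.996
grasp_force: 0.0
clock: 19.38
eef_pos: [476.2, -38.7, 167.7]
tool_rot: [-0.001, 0.998, -0.057, 0.003]
ft_force: [0.7, -1.5, 0.9]
gripper_width: 0.998
grasp_force: 0.0
clock: 19.88
eef_pos: [464.6, -88.8, 165.4]
tool_rot: [-0.001, 0.998, -0.059, 0.0]
ft_force: [0.3, 0.1, -0.5]
gripper_width: 1.0
grasp_force: 0.0
{'clock': 19.875, 'joint_positions': [0.195, 0.435, -0.072, 2.001, 0.045, 0.707, -1.594], 'joint_vel': [-0.007, 0.001, -0.001, 0.001, 0.003, -0.001, -0.0], 'eef_pos': [464.641, -88.776, 165.404], 'tool_rot': [-0.001, 0.998, -0.059, 0.0], 'ft_force': [0.268, 0.085, -0.488], 'wrist_torque': [0.066, -0.004, -0.006], 'grasp_force': 0.0, 'gripper_width': 1.0}
pin [328. 190.] 0.7 [461. -89.  25.]
fit 0.6 [328. 191.  66. 145.] [ 4.6186e+02 -9.0500e+01 -6.0000e-02] 0.05
```

View pics/w3.png

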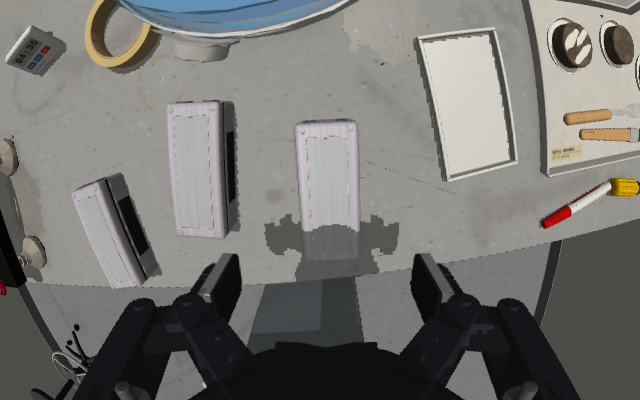

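The wrist view shows the right case at (328,191) under the gripper. The other two stand flat, and the tray is at (467,103). I'll run the same routine on this case.

```bash
python3 -m creep '[{"tx":-4,"ty":-2,"tz":-20,"rx":0,"ry":0,"rz":0.04,"gripper":100},{"tx":0,"ty":0,"tz":-45,"rx":0,"ry":0,"rz":0,"gripper":100},{"tx":0,"ty":0,"tz":-50,"rx":0,"ry":0,"rz":0,"gripper":100},{"tx":0,"ty":0,"tz":-36,"rx":0,"ry":0,"rz":0,"gripper":100},{"tx":0,"ty":0,"tz":0,"rx":0,"ry":0,"rz":0,"gripper":100}]' 45 && python3 -m creep '[{"tx":0,"ty":0,"tz":0,"rx":0,"ry":0,"rz":0,"gripper":0},{"tx":0,"ty":0,"tz":0,"rx":0,"ry":0,"rz":0,"gripper":0},{"tx":0,"ty":0,"tz":0,"rx":0,"ry":0,"rz":0,"gripper":0},{"tx":0,"ty":0,"tz":0,"rx":0,"ry":0,"rz":0,"gripper":0},{"tx":0,"ty":0,"tz":0,"rx":0,"ry":0,"rz":0,"gripper":0}]' 45
python3 -m creep '[{"tx":0,"ty":0,"tz":15,"rx":0,"ry":0,"rz":0,"gripper":0},{"tx":0,"ty":0,"tz":25,"rx":0,"ry":0,"rz":0,"gripper":0},{"tx":-5,"ty":0,"tz":30,"rx":0,"ry":0,"rz":0,"gripper":0},{"tx":-5,"ty":0,"tz":20,"rx":0,"ry":0,"rz":0,"gripper":0},{"tx":0,"ty":0,"tz":0,"rx":0,"ry":0,"rz":0,"gripper":0}]' >/dev/null && python3 m.py lift
python3 -m creep '[{"tx":0,"ty":0,"tz":0,"rx":0,"ry":0.04,"rz":0,"gripper":0},{"tx":0,"ty":0,"tz":0,"rx":0,"ry":0.06,"rz":0,"gripper":0},{"tx":0,"ty":0,"tz":0,"rx":0,"ry":0.06,"rz":0,"gripper":0},{"tx":0,"ty":0,"tz":0,"rx":0,"ry":0.04,"rz":0,"gripper":0},{"tx":0,"ty":0,"tz":0,"rx":0,"ry":0,"rz":0,"gripper":0}]' >/dev/null; python3 m.py plus
python3 -m creep '[{"tx":0,"ty":0,"tz":0,"rx":0,"ry":-0.05,"rz":0,"gripper":0},{"tx":0,"ty":0,"tz":0,"rx":0,"ry":-0.05,"rz":0,"gripper":0},{"tx":0,"ty":0,"tz":0,"rx":0,"ry":-0.05,"rz":0,"gripper":0},{"tx":0,"ty":0,"tz":0,"rx":0,"ry":-0.05,"rz":0,"gripper":0},{"tx":0,"ty":0,"tz":0,"rx":0,"ry":0,"rz":0,"gripper":0}]' >/dev/null; python3 m.py level
python3 -m creep '[{"tx":0,"ty":0,"tz":0,"rx":0,"ry":-0.04,"rz":0,"gripper":0},{"tx":0,"ty":0,"tz":0,"rx":0,"ry":-0.06,"rz":0,"gripper":0},{"tx":0,"ty":0,"tz":0,"rx":0,"ry":-0.06,"rz":0,"gripper":0},{"tx":0,"ty":0,"tz":0,"rx":0,"ry":-0.04,"rz":0,"gripper":0},{"tx":0,"ty":0,"tz":0,"rx":0,"ry":0,"rz":0,"gripper":0}]' >/dev/null; python3 m.py minus
python3 -m creep '[{"tx":0,"ty":0,"tz":0,"rx":0,"ry":0.05,"rz":0,"gripper":0},{"tx":0,"ty":0,"tz":0,"rx":0,"ry":0.05,"rz":0,"gripper":0},{"tx":0,"ty":0,"tz":0,"rx":0,"ry":0.05,"rz":0,"gripper":0},{"tx":0,"ty":0,"tz":0,"rx":0,"ry":0.05,"rz":0,"gripper":0},{"tx":0,"ty":0,"tz":0,"rx":0,"ry":0,"rz":0,"gripper":0}]' >/dev/null; python3 m.py level
```

```text
clock: 20.65
eef_pos: [458.6, -91.5, 12.4]
tool_rot: [-0.0, 0.999, -0.04, -0.003]
ft_force: [-0.4, 0.8, 0.6]
gripper_width: 1.001
grasp_force: 0.0
clock: 21.28
eef_pos: [461.6, -92.0, 16.3]
tool_rot: [-0.0, 0.999, -0.04, 0.002]
ft_force: [-0.1, 2.5, 7.9]
gripper_width: 0.626
grasp_force: 49.7
lift clk 22.1 T [ 0.004 -0.02   0.016] sd [0.041 0.025 0.018] F [ 0.31 -0.23 -6.87] pos [449. -92. 104.] rot [-0.     0.999 -0.041 -0.001] w 0.628 50.0
plus clk 22.93 T [-0.006 -0.469 -0.025] sd [0.027 0.038 0.023] F [ 0.07 -0.08 -6.42] pos [450. -93. 104.] rot [ 0.004  0.994 -0.04  -0.1  ] w 0.626 50.0
level clk 23.75 T [-0.012 -0.029  0.023] sd [0.028 0.019 0.028] F [ 0.56 -0.06 -6.57] pos [451. -93. 105.] rot [-0.     0.999 -0.041  0.   ] w 0.628 50.1
minus clk 24.57 T [ 0.02   0.5   -0.002] sd [0.023 0.032 0.026] F [ 0.    0.12 -6.48] pos [451. -93. 105.] rot [-0.004  0.994 -0.04   0.1  ] w 0.625 50.0
level clk 25.4 T [ 0.013 -0.008  0.024] sd [0.023 0.033 0.025] F [ 0.21  0.15 -6.69] pos [450. -93. 104.] rot [-0.     0.999 -0.041 -0.   ] w 0.629 50.0
```

Plus-minus moment swings so far are left 0.87, middle 0.93 and right 0.97. Only the left case kept a moment shift when level after each tip, so it looks like the rattler. I'll set the right case back, then check the left again when I pick it up.

```bash

python3 -m creep '[{"tx":5,"ty":0,"tz":-15,"rx":0,"ry":0,"rz":0,"gripper":0},{"tx":5,"ty":0,"tz":-25,"rx":0,"ry":0,"rz":0,"gripper":0},{"tx":0,"ty":0,"tz":-25,"rx":0,"ry":0,"rz":0,"gripper":0},{"tx":0,"ty":0,"tz":-17,"rx":0,"ry":0,"rz":0,"gripper":0},{"tx":0,"ty":0,"tz":0,"rx":0,"ry":0,"rz":0,"gripper":0}]' ; python3 -m creep '[{"tx":0,"ty":0,"tz":-3,"rx":0,"ry":0,"rz":0,"gripper":0},{"tx":0,"ty":0,"tz":-3,"rx":0,"ry":0,"rz":0,"gripper":0},{"tx":0,"ty":0,"tz":0,"rx":0,"ry":0,"rz":0,"gripper":0}]'
python3 -m creep '[{"tx":0,"ty":0,"tz":0,"rx":0,"ry":0,"rz":0,"gripper":100},{"tx":0,"ty":0,"tz":0,"rx":0,"ry":0,"rz":0,"gripper":100},{"tx":0,"ty":0,"tz":0,"rx":0,"ry":0,"rz":0,"gripper":100},{"tx":0,"ty":0,"tz":0,"rx":0,"ry":0,"rz":0,"gripper":100}]'; python3 -m creep '[{"tx":0,"ty":0,"tz":30,"rx":0,"ry":0,"rz":0,"gripper":100},{"tx":0,"ty":0,"tz":50,"rx":0,"ry":0,"rz":0,"gripper":100},{"tx":0,"ty":0,"tz":50,"rx":0,"ry":0,"rz":0,"gripper":100},{"tx":-5,"ty":40,"tz":20,"rx":0,"ry":0,"rz":0.04,"gripper":100},{"tx":-5,"ty":55,"tz":0,"rx":0,"ry":0,"rz":0.04,"gripper":100}]'; python3 -m creep '[{"tx":-5,"ty":55,"tz":0,"rx":0,"ry":0,"rz":0.05,"gripper":100},{"tx":0,"ty":55,"tz":0,"rx":0,"ry":0,"rz":0.05,"gripper":100},{"tx":0,"ty":45,"tz":0,"rx":0,"ry":0,"rz":0.01,"gripper":100},{"tx":0,"ty":8,"tz":0,"rx":0,"ry":0,"rz":0,"gripper":100},{"tx":0,"ty":0,"tz":0,"rx":0,"ry":0,"rz":0,"gripper":100}]'; python3 w.py case_left_centre 444 170 0.1 pics/w4.png
```

```text
clock: 26.02
eef_pos: [459.3, -92.3, 20.7]
tool_rot: [-0.0, 0.999, -0.041, -0.002]
ft_force: [-0.1, 0.1, -6.5]
gripper_width: 0.621
grasp_force: 50.1
clock: 26.4
eef_pos: [460.4, -92.6, 16.7]
tool_rot: [0.0, 0.999, -0.041, 0.0]
ft_force: [0.2, 0.4, -5.7]
gripper_width: 0.626
grasp_force: 50.1
clock: 26.9
eef_pos: [460.5, -92.6, 16.7]
tool_rot: [0.0, 0.999, -0.041, 0.0]
ft_force: [-0.1, -0.9, 0.5]
gripper_width: 1.002
grasp_force: 0.0
clock: 27.52
eef_pos: [451.7, 2.0, 168.5]
tool_rot: [0.0, 1.0, -0.002, 0.003]
ft_force: [-0.9, 1.3, 0.4]
gripper_width: 1.0
grasp_force: 0.0
clock: 28.15
eef_pos: [444.9, 165.1, 166.3]
tool_rot: [0.0, 0.999, 0.055, -0.0]
ft_force: [0.4, -0.1, 0.4]
gripper_width: 0.997
grasp_force: 0.0
{'clock': 28.15, 'joint_positions': [-0.295, 0.439, -0.15, 1.994, 0.098, 0.717, -1.966], 'joint_vel': [0.033, -0.004, 0.029, 0.013, 0.006, 0.004, 0.003], 'eef_pos': [444.946, 165.142, 166.289], 'tool_rot': [0.0, 0.999, 0.055, -0.0], 'ft_force': [0.421, -0.146, 0.36], 'wrist_torque': [-0.039, 0.009, -0.044], 'grasp_force': 0.0, 'gripper_width': 0.997}
pin [321. 194.] 0.77 [436. 170.  25.]
fit 0.79 [318. 191.  65. 141.] [4.4065e+02 1.7105e+02 1.1000e-01] 0.034
```

View pics/w4.png

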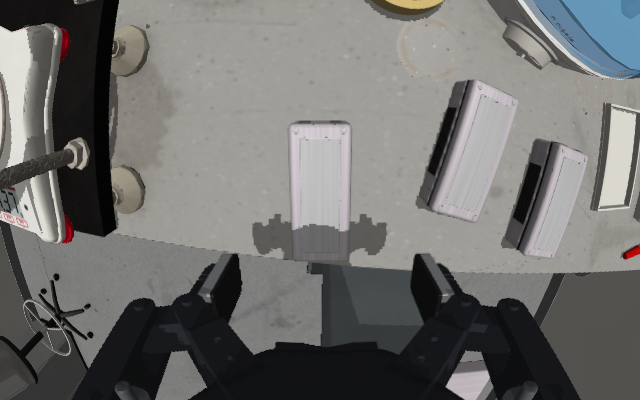

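The wrist view shows the left case at (318,191), with the other two standing flat. I'll re-grasp and repeat the tip test with the case held.

```bash
python3 -m creep '[{"tx":-5,"ty":5,"tz":-20,"rx":0,"ry":0,"rz":0,"gripper":100},{"tx":0,"ty":0,"tz":-45,"rx":0,"ry":0,"rz":0,"gripper":100},{"tx":0,"ty":0,"tz":-50,"rx":0,"ry":0,"rz":0,"gripper":100},{"tx":0,"ty":0,"tz":-36,"rx":0,"ry":0,"rz":0,"gripper":100},{"tx":0,"ty":0,"tz":0,"rx":0,"ry":0,"rz":0,"gripper":100}]' 45 && python3 -m creep '[{"tx":0,"ty":0,"tz":0,"rx":0,"ry":0,"rz":0,"gripper":0},{"tx":0,"ty":0,"tz":0,"rx":0,"ry":0,"rz":0,"gripper":0},{"tx":0,"ty":0,"tz":0,"rx":0,"ry":0,"rz":0,"gripper":0},{"tx":0,"ty":0,"tz":0,"rx":0,"ry":0,"rz":0,"gripper":0},{"tx":0,"ty":0,"tz":0,"rx":0,"ry":0,"rz":0,"gripper":0}]' 45
python3 -m creep '[{"tx":0,"ty":0,"tz":15,"rx":0,"ry":0,"rz":0,"gripper":0},{"tx":0,"ty":0,"tz":25,"rx":0,"ry":0,"rz":0,"gripper":0},{"tx":5,"ty":0,"tz":30,"rx":0,"ry":0,"rz":0,"gripper":0},{"tx":5,"ty":0,"tz":20,"rx":0,"ry":0,"rz":0,"gripper":0},{"tx":0,"ty":0,"tz":0,"rx":0,"ry":0,"rz":0,"gripper":0}]' >/dev/null && python3 m.py lift
python3 -m creep '[{"tx":0,"ty":0,"tz":0,"rx":0,"ry":0.04,"rz":0,"gripper":0},{"tx":0,"ty":0,"tz":0,"rx":0,"ry":0.06,"rz":0,"gripper":0},{"tx":0,"ty":0,"tz":0,"rx":0,"ry":0.06,"rz":0,"gripper":0},{"tx":0,"ty":0,"tz":0,"rx":0,"ry":0.04,"rz":0,"gripper":0},{"tx":0,"ty":0,"tz":0,"rx":0,"ry":0,"rz":0,"gripper":0}]' >/dev/null; python3 -m creep '[{"tx":0,"ty":0,"tz":0,"rx":0,"ry":0,"rz":0,"gripper":0},{"tx":0,"ty":0,"tz":0,"rx":0,"ry":0,"rz":0,"gripper":0},{"tx":0,"ty":0,"tz":0,"rx":0,"ry":0,"rz":0,"gripper":0}]' >/dev/null;python3 m.py plus
python3 -m creep '[{"tx":0,"ty":0,"tz":0,"rx":0,"ry":-0.09,"rz":0,"gripper":0},{"tx":0,"ty":0,"tz":0,"rx":0,"ry":-0.11,"rz":0,"gripper":0},{"tx":0,"ty":0,"tz":0,"rx":0,"ry":-0.11,"rz":0,"gripper":0},{"tx":0,"ty":0,"tz":0,"rx":0,"ry":-0.09,"rz":0,"gripper":0},{"tx":0,"ty":0,"tz":0,"rx":0,"ry":0,"rz":0,"gripper":0}]' >/dev/null; python3 -m creep '[{"tx":0,"ty":0,"tz":0,"rx":0,"ry":0,"rz":0,"gripper":0},{"tx":0,"ty":0,"tz":0,"rx":0,"ry":0,"rz":0,"gripper":0},{"tx":0,"ty":0,"tz":0,"rx":0,"ry":0,"rz":0,"gripper":0}]' >/dev/null;python3 m.py minus
python3 -m creep '[{"tx":0,"ty":0,"tz":0,"rx":0,"ry":0.05,"rz":0,"gripper":0},{"tx":0,"ty":0,"tz":0,"rx":0,"ry":0.05,"rz":0,"gripper":0},{"tx":0,"ty":0,"tz":0,"rx":0,"ry":0.05,"rz":0,"gripper":0},{"tx":0,"ty":0,"tz":0,"rx":0,"ry":0.05,"rz":0,"gripper":0},{"tx":0,"ty":0,"tz":0,"rx":0,"ry":0,"rz":0,"gripper":0}]' >/dev/null; python3 m.py level
```

```text
clock: 28.92
eef_pos: [438.8, 168.3, 13.6]
tool_rot: [0.001, 0.999, 0.053, -0.003]
ft_force: [-0.6, -0.2, 0.1]
gripper_width: 1.002
grasp_force: 0.0
clock: 29.55
eef_pos: [441.4, 170.3, 17.3]
tool_rot: [-0.0, 0.999, 0.054, 0.002]
ft_force: [-0.7, -1.8, 6.7]
gripper_width: 0.628
grasp_force: 50.1
lift clk 30.38 T [-0.013 -0.038  0.018] sd [0.021 0.035 0.022] F [-0.35 -0.55 -6.71] pos [449. 170. 104.] rot [ 0.001  0.999  0.054 -0.002] w 0.623 49.9
plus clk 31.57 T [ 0.008 -0.424 -0.013] sd [0.032 0.023 0.033] F [ 0.08  0.59 -6.67] pos [450. 170. 106.] rot [-0.005  0.994  0.054 -0.1  ] w 0.624 50.0
minus clk 32.77 T [ 0.021  0.412 -0.001] sd [0.015 0.026 0.025] F [ 0.21 -0.42 -6.57] pos [450. 170. 105.] rot [0.005 0.994 0.054 0.1  ] w 0.621 50.1
level clk 33.6 T [ 0.007 -0.027  0.023] sd [0.03  0.032 0.029] F [-0.02 -0.26 -6.94] pos [450. 170. 105.] rot [ 0.     0.999  0.055 -0.   ] w 0.625 50.1
```

The repeat swing for the left case is 0.84, against 0.93 and 0.97. The deficit of about 0.1 to 0.13 fits 1.4 N moving ±48 mm, so the left case rattles. I'll carry it to the tray in front of the humidifier.

```bash
python3 -m creep '[{"tx":0,"ty":0,"tz":25,"rx":0,"ry":0,"rz":0,"gripper":0},{"tx":0,"ty":-20,"tz":20,"rx":0,"ry":0,"rz":-0.02,"gripper":0},{"tx":0,"ty":-35,"tz":0,"rx":0,"ry":0,"rz":-0.02,"gripper":0},{"tx":0,"ty":-40,"tz":0,"rx":0,"ry":0,"rz":-0.02,"gripper":0},{"tx":0,"ty":-40,"tz":0,"rx":0,"ry":0,"rz":-0.02,"gripper":0}]' && python3 -m creep '[{"tx":0,"ty":-40,"tz":0,"rx":0,"ry":0,"rz":-0.02,"gripper":0},{"tx":0,"ty":-40,"tz":0,"rx":0,"ry":0,"rz":-0.02,"gripper":0},{"tx":0,"ty":-40,"tz":0,"rx":0,"ry":0,"rz":0,"gripper":0},{"tx":0,"ty":-40,"tz":0,"rx":0,"ry":0,"rz":0,"gripper":0},{"tx":0,"ty":-40,"tz":0,"rx":0,"ry":0,"rz":0,"gripper":0}]' && python3 -m creep '[{"tx":10,"ty":-40,"tz":0,"rx":0,"ry":0,"rz":0,"gripper":0},{"tx":15,"ty":-30,"tz":0,"rx":0,"ry":0,"rz":0,"gripper":0},{"tx":20,"ty":-15,"tz":0,"rx":0,"ry":0,"rz":0,"gripper":0},{"tx":10,"ty":0,"tz":0,"rx":0,"ry":0,"rz":0,"gripper":0},{"tx":0,"ty":0,"tz":0,"rx":0,"ry":0,"rz":0,"gripper":0}]'
python3 - <<'E'
from h import *
show()
for c in ['wrist','scene','side']:
    im=viewer.get_image(c); cv2.imwrite(f'pics/{c}5.png',im['pixels'][:,:,::-1])
    for r in viewer.pinpoint(c,'tray_centre')[:2]: print(c,np.round(r['pixel']),round(r['p'],2),np.round(onz(im,r['pixel'],4,c=='wrist')))
E
```

```text
clock: 34.22
eef_pos: [449.6, 34.6, 150.6]
tool_rot: [0.0, 1.0, 0.015, 0.0]
ft_force: [0.4, 0.4, -6.5]
gripper_width: 0.625
grasp_force: 50.8
clock: 34.85
eef_pos: [449.8, -165.3, 150.5]
tool_rot: [0.0, 1.0, -0.005, 0.0]
ft_force: [0.9, 1.0, -6.5]
gripper_width: 0.625
grasp_force: 50.8
clock: 35.48
eef_pos: [505.4, -247.2, 150.0]
tool_rot: [-0.001, 1.0, -0.004, -0.0]
ft_force: [-0.8, 0.7, -6.7]
gripper_width: 0.621
grasp_force: 50.8
{'clock': 35.475, 'joint_positions': [0.511, 0.577, -0.146, 1.775, 0.109, 0.799, -1.267], 'joint_vel': [-0.0, -0.012, 0.004, 0.034, 0.007, 0.014, 0.003], 'eef_pos': [505.45, -247.213, 150.033], 'tool_rot': [-0.001, 1.0, -0.004, -0.0], 'ft_force': [-0.847, 0.723, -6.745], 'wrist_torque': [0.09, -0.038, -0.035], 'grasp_force': 50.794, 'gripper_width': 0.621}
scene [382. 185.] 0.55 [ 536. -244.    4.]
side [357. 172.] 0.84 [ 538. -241.    4.]
```

View pics/wrist5.png

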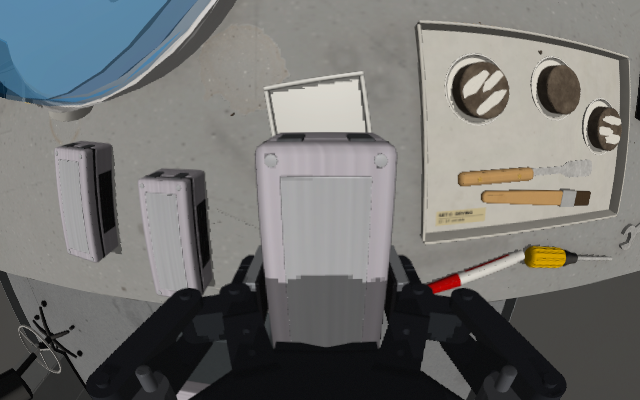

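The wrist view shows the case level in the grip, with the tray's far edge from (265,88) to (363,73). I'll use that edge to pin down the tray centre.

```bash
python3 - <<'E'
from h import *
im=viewer.get_image('wrist')
a=onz(im,(265,88),16,True)[:2]; b=onz(im,(364,73),16,True)[:2]
u=(b-a)/np.linalg.norm(b-a); n=np.array([u[1],-u[0]]); n*=-np.sign(n[0])
print(a,b,np.linalg.norm(b-a),'(98 exp)','yaw',np.arctan2(-n[1],-n[0]),'centre',(a+b)/2+n*79)
for r in viewer.trace('scene','tray_centre')[:1]:
    im=viewer.get_image('scene'); q=cv2.minAreaRect(np.argwhere(r['pixels'])[:,::-1].astype(np.float32)); ys,xs=np.nonzero(r['pixels'])
    print(r['p'],onz(im,(xs.mean(),ys.mean()),8))
E
```

```text
[ 597.53233626 -195.45975753] [ 609.32321785 -282.92536206] 88.25676668174054 (98 exp) yaw 0.13399812021771576 centre [ 525.13595856 -249.74676069]
0.87 [ 530.42358848 -243.39105916    8.        ]
```

```bash
python3 -m creep '[{"tx":8,"ty":0,"tz":-5,"rx":0,"ry":0,"rz":0.04,"gripper":0},{"tx":12,"ty":1,"tz":-15,"rx":0,"ry":0,"rz":0.05,"gripper":0},{"tx":8,"ty":0,"tz":-10,"rx":0,"ry":0,"rz":0.04,"gripper":0},{"tx":0,"ty":0,"tz":-5,"rx":0,"ry":0,"rz":0,"gripper":0},{"tx":0,"ty":0,"tz":0,"rx":0,"ry":0,"rz":0,"gripper":0}]' && python3 -m creep '[{"tx":0,"ty":0,"tz":0,"rx":0,"ry":0,"rz":0,"gripper":0},{"tx":0,"ty":0,"tz":0,"rx":0,"ry":0,"rz":0,"gripper":0},{"tx":0,"ty":0,"tz":0,"rx":0,"ry":0,"rz":0,"gripper":0},{"tx":0,"ty":0,"tz":0,"rx":0,"ry":0,"rz":0,"gripper":0},{"tx":0,"ty":0,"tz":0,"rx":0,"ry":0,"rz":0,"gripper":0}]'
python3 - <<'E'
from h import *
im=viewer.get_image('side'); cv2.imwrite('pics/side6.png',cv2.resize(im['pixels'][100:320,200:520,::-1],None,fx=2.4,fy=2.4))
E
```

```text
clock: 36.55
eef_pos: [532.4, -248.4, 114.5]
tool_rot: [-0.0, 0.998, 0.059, -0.001]
ft_force: [-0.6, -0.7, -6.5]
gripper_width: 0.625
grasp_force: 50.7
clock: 37.17
eef_pos: [533.2, -248.5, 115.5]
tool_rot: [-0.0, 0.998, 0.059, 0.0]
ft_force: [0.4, 0.3, -6.0]
gripper_width: 0.627
grasp_force: 50.7
```

View pics/side6.png

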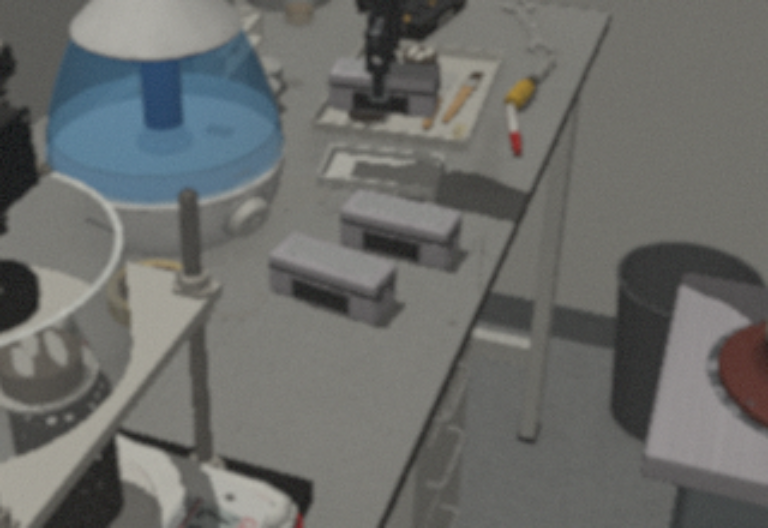

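The side view shows the case held level above the tray, at crop position (385,85). The other two cases stand flat at (400,230) and (335,280), and the tape has not moved.

```bash
python3 -c "
from rig import arm; print(arm.job_done())"
```

```text
the job is handed in; nothing more can be done
None
```

I tried all three cases from left to right. The left one's tipping moments fit a loose ball (by force readings only), and I handed in at about 37 s with it held level about 95 mm above the middle of the tray, the other two standing flat.

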